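# Unlatch the tube printer's cover and hold it up

## Task

I am about to change the ribbon in the black tube-marking printer. Take the ribbon cassette that was left on the printer's cover and lay it on the sloping easel, label side up, lengthwise and centred with its lower end down by the lip, and let go of it; then pull the cover's spring latch fully sideways by its lug, lift the cover with it to half open, about 40 degrees, and finish still holding it there, because the cover has no stay and falls shut. Leave the other things on the desk where they are.

Things in the scene. Friction and masses are not known exactly. Their poses are not given: they have to be found in the camera images.
- cassette: the ribbon cassette: flat grey plastic box, 70 mm along its x, 46 mm along its y, 17 mm thick, about 65 g, with two cream hubs and a pale stripe on its upper (label) face. Lies flat on the printer's cover at the start. Origin: centre of its underside; z out of the upper face
- easel: small easel of bent steel strip fixed to the desk, on a 90 x 70 mm foot. Origin: centre of the foot's underside on the desk; its x points up the slope's direction (the lip is at its -x end). It carries the sloping rest
- rest: the easel's sloping deck: steel strip 76 mm long (its x), only 32 mm wide (its y), narrower than the cassette, pitched 20 degrees. Origin: centre of its upper face, 58 mm above the desk; x runs up the slope, z is the deck's normal. A lip across the lower end rises 8 mm above the deck, inner face at x = -38 mm: a cassette against it has its origin at x = -3 mm, z = 0
- printer: tube-marking printer, fixed: black, 280 mm wide, 88 mm high. Origin: centre of its underside; front (keyboard, latch) to its -x, cover on its +y half, keyboard and display on its -y half (display hump 82 mm high, keyboard 45 mm). The shut cover is a flat plate, x -100 to +108 mm, y -15 to +140 mm, its top 88 mm above the desk
- cover: the cover itself, with the latch that it carries (300 g, weighing about 1.5 N at the lug). Origin on the hinge axis; axes parallel to the printer's when shut
- cover_angle (a joint): angle of the cover, rad: 0 shut, grows as the front edge rises, stop at 1.4 (80 degrees); half open is 0.7. It turns on a hinge along the rear of the printer, has no stay and falls shut when let go
- cover_hinge (a point): point on the cover's hinge axis (parallel to the printer's y), level with the lug: 80 mm above the desk and 236 mm behind the lug's grip point
- latch_slide (a joint): travel of the spring latch, m: 0 latched (as it starts), 0.014 fully pulled. Slides along the printer's +y (away from the keyboard side). A fork under the cover leaves the ball stud at 0.011; only then can the cover rise. The spring pushes back with 4 N at 0 and 8 N at 0.014; let go, it springs back
- latch_grip (a point): centre of the latch's lug: light grey, ridged, sticking out level 46 mm from the cover's front edge, 14 mm wide (printer's y), 24 mm tall. The point is 76 mm above the desk and 24 mm in front of the lug's root, 28 mm from the cover's edge; free space below and on both sides. Pinch it from above across its width; it may turn between the fingers as the cover tilts
- tape_roll: a cream roll of masking tape lying flat; bystander, to be left alone
- marker: a white marker pen with a black cap lying down; bystander, to be left alone
- spare: a smaller grey tape cassette (52 x 44 x 17 mm) lying on the desk; bystander, to be left alone
- carton: a small black carton standing on end, 88 mm high with a hanging tab; bystander, to be left alone
- screwdriver: a screwdriver lying down; bystander, to be left alone
Things that resemble listed ones, but are neither listed nor needed, are in the scene too. What is shaped like the cassette but purple or red is not meant.

How it is judged:
By the outcome, as a careful person would: the job done as asked, in the order asked, and still so for the second after the job is handed in, while the arm keeps its last pose, push and grip.
It also fails if it takes over 58 s, if anything falls off the work surface, if the arm or the gripper's body presses on something with over 40 N, if the wrist force passes 120 N, or if a joint passes its speed limit or range.

## Robot

A 6-joint arm with a two-finger parallel gripper is mounted at the origin on the work surface. World frame = base frame: x ahead of the robot, y to its left, z up, the work surface at z = 0. Lengths are in m, angles in rad, forces in N, time in s.
With the tool pointing down it reaches from about 0.35 to 0.975 m from the base axis. Payload 4.9 kg.
Tool frame: the origin (TCP) lies midway between the tips of the shut fingers; the grasp point (between the pads) lies 19 mm behind it; z points along the fingers, y is the line along which they close (so a half turn about z gives the same grasp; the last joint's range is limited). The gripper opens to 85 mm and grips with 20 to 120 N. Pads are 22 mm wide; open, the fingers measure 114 mm over their backs; the gripper's body (76 mm by 85 mm) begins 54 mm behind the grasp point. The pads swing forward as they close: fully open they stand 13 mm farther back than shut.
Start: joints at [-1.225, 0.053, 1.613, -0, 1.476, -0.119], TCP at [0.28, -0.559, 0.231] pointing down, gripper open.
Joint ranges: [-3.01, 3.01], [-1.01, 2.22], [0.06, 2.58], [-1.02, 4.17], [0.09, 2.62], [-3.14, 3.14]. Speed limits (rad/s): [2.57, 2.57, 3.14, 3.14, 3.14, 3.14].

## Interface

Orientations are given as a unit quaternion [x, y, z, w].
In Python, from cell import robot gives the robot as it stands. Calls block until the motion is done:
- robot.move_to(position, orientation): joint-space move of the TCP to a pose.
- robot.servo_line(position, rot=None, velocity=0.15): straight line of the TCP; rot=None keeps the orientation; velocity is the mean speed in m/s.
- robot.move_joints(angles): joint-space move.
- robot.set_gripper(opening, grip_force=None): finger opening in m; grip_force is the grip in N (None keeps the last); returns when the fingers have stopped.
- robot.sleep(seconds).
- robot.inverse_kinematics(position, orientation): joint angles nearest the present ones, or None.
- robot.snapshot(name): name is "scene" or "top" or "wrist"; returns a dict with "image" (420x560x3 uint8, red, green, blue), "depth" (420x560 float32, m along the optical axis (not along the pixel's ray), 0 where there is no reading), "K" (3x3 intrinsics, pixels), "xyz" and "orientation" of the camera in the world; the wrist camera has in their place "T_tool_cam" (4x4, takes a point from camera to tool coordinates, whose origin is the TCP and whose axes are the flange's). Camera axes: x right, y down, z forward; pixel columns grow to the right and rows downward; lengths in m; the calibration is good to about 2 mm. A picture is of the moment at which its call begins: read the wrist's pose just before it.
A pose or a line that the arm cannot do raises robot.PlanningError and nothing moves.
- robot.close_job(): hands the job in; it is judged then, once.
Readings, each from a call of its own:
- robot.read_clock(): time.
- robot.read_joint_positions(): joint angles.
- robot.read_joint_velocities(): joint speeds.
- robot.read_tau(): joint torques, N m.
- robot.read_ee_pos(): TCP position.
- robot.read_tool_rot(): TCP orientation.
- robot.read_contact_force(): force on the tool from outside, world axes, zero at the start.
- robot.read_ft_torque(): the same for the moment, N m.
- robot.read_width(): finger opening in m.
- robot.read_finger_force(): force on a finger pad.
Only numpy, scipy, OpenCV 4.12 (cv2) and the standard library are available. Lean on these libraries where they do the work, as an engineer would, in place of code of your own. Each camera call takes 0.05 s, during which the arm holds its last target. There are 200 camera calls.

## Working session

There is one attempt and no reset: what is moved stays moved. The work goes in short steps, each a Python script; the robot and the scene stay as the last script left them, time stands still between calls to the robot, and variables do not carry over. Pictures are saved under pics/ and viewed, at most 10 in all, crops included, and the job is handed in when it is done.

```bash
ls; mkdir -p pics; cat > h.py <<'E'
import numpy as np, cv2
from scipy.spatial.transform import Rotation as R
from cell import robot
def snap(n,save=None):
    s=robot.snapshot(n)
    if save: cv2.imwrite(f'pics/{save}.png',s['image'][:,:,::-1])
    return s
def cam(s): return R.from_quat(s['orientation']).as_matrix(),np.array(s['xyz'])
def plane(s,uv,z):
    Rm,t=cam(s); uv=np.atleast_2d(uv).astype(float)
    d=np.c_[uv,np.ones(len(uv))]@np.linalg.inv(s['K']).T@Rm.T
    return t+d*((z-t[2])/d[:,2])[:,None]
def cloud(s):
    Rm,t=cam(s); v,u=np.mgrid[:420,:560]
    d=np.stack([u,v,np.ones_like(u)],-1)@np.linalg.inv(s['K']).T
    return (d*s['depth'][...,None])@Rm.T+t
E
python3 - <<'E'
from h import *
import pickle
d={}
for n in('top','scene'):
    s=snap(n,n); d[n]=s; print(n,s['xyz'],s['orientation'],s['K'].tolist())
pickle.dump(d,open('s0.pkl','wb'))
E
```

```text
pics
top [ 0.36486115 -0.02402989  0.96932773] [-0.69417512  0.71107019 -0.07972979  0.07837887] [[403.5849512323547, 0.0, 280.54013328087024], [0.0, 403.5849512323547, 212.26301498432537], [0.0, 0.0, 1.0]]
scene [1.0359917  0.72760024 0.82460443] [ 0.25668921  0.86513796 -0.41348524 -0.12114834] [[488.29709725997, 0.0, 277.175566200606], [0.0, 488.29709725997, 208.92833884642374], [0.0, 0.0, 1.0]]
```

View pics/top.png

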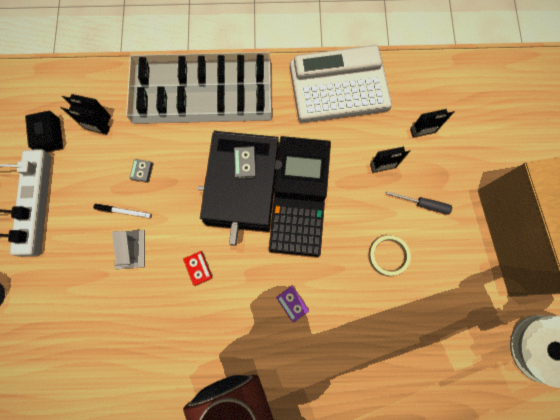

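View pics/scene.png

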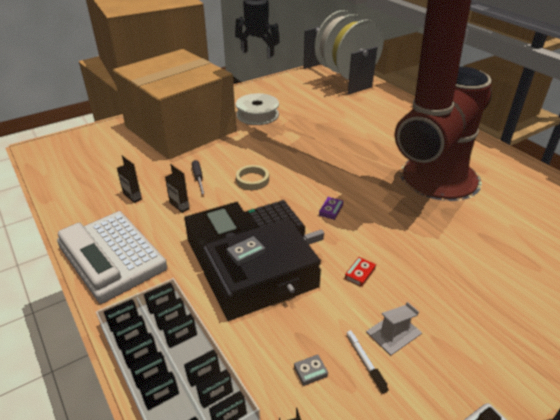

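Top view: candidates for the cassette are the grey one on the printer's cover (244,162), the smaller grey spare on the desk (141,170), red (197,268) and purple (292,303). I choose (244,162), which is grey and on the cover. The lug is at (234,232) and the easel at (128,248), with its lip side still to be determined.

```bash
python3 - <<'E'
from h import *
import pickle
d=pickle.load(open('s0.pkl','rb')); s=d['top']; P=cloud(s); im=s['image'].astype(int); Z=P[...,2]
def rect(m,off,z,n):
    c=max(cv2.findContours(m.astype(np.uint8),0,1)[0],key=cv2.contourArea)[:,0]+off
    p=plane(s,c,z)[:,:2]; r=cv2.minAreaRect((p*1000).astype(np.float32)); print(n,np.round(r[0],1),np.round(r[1],1),round(r[2],1),'box',cv2.boxPoints(r).round().tolist()); return r
# cassette
g=im.mean(2); print('Z cass',Z[162,244],'cover',Z[200,240],'lug',Z[232,234],'desk',Z[300,150])
u0,v0,u1,v1=225,142,265,184
rect(g[v0:v1,u0:u1]>75,(u0,v0),.105,'cass')
u0,v0,u1,v1=222,215,245,250
m=(abs(Z[v0:v1,u0:u1]-.088)<.02)&(g[v0:v1,u0:u1]>70); rect(m,(u0,v0),.088,'lug')
u0,v0,u1,v1=195,125,290,235
m=(abs(Z-.088)<.012)[v0:v1,u0:u1]; rect(m,(u0,v0),.088,'cover')
u0,v0,u1,v1=105,220,155,275
sub=P[v0:v1,u0:u1].reshape(-1,3); c=im[v0:v1,u0:u1].reshape(-1,3); 
grey=(c.max(1)-c.min(1)<25)
q=sub[grey&(sub[:,2]>.035)]; print('easel hi',len(q),q.min(0),q.max(0))
A=np.c_[q[:,:2],np.ones(len(q))]; k=np.linalg.lstsq(A,q[:,2],rcond=None)[0]; print('slope',k, np.degrees(np.arctan(np.hypot(*k[:2]))),'updir',np.degrees(np.arctan2(k[1],k[0])))
rect(grey.reshape(v1-v0,-1),(u0,v0),.0,'foot')
rect((grey&(sub[:,2]>.03)).reshape(v1-v0,-1),(u0,v0),.058,'deck')
a=cv2.resize(s['image'][215:280,95:165],None,fx=5.5,fy=5.5,interpolation=2)
b=cv2.resize(s['image'][130:250,195:275],None,fx=4.9,fy=4.9,interpolation=2)
s2=d['scene'];e=cv2.resize(s2['image'][290:365,355:435],None,fx=4.5,fy=4.5,interpolation=2)
out=np.zeros((590,800,3),np.uint8)
out[:min(a.shape[0],590),:a.shape[1]]=a[:,:];out[:588,400:400+b.shape[1]]=b[:588,:400] if b.shape[1]<=400 else 0
h=590-a.shape[0];out[a.shape[0]:,:e.shape[1]]=e[60:60+h]
cv2.imwrite('pics/crop.png',out[:,:,::-1])
E
```

```text
Z cass 0.10533463456303971 cover 0.09011250556873307 lug 0.08678280732766275 desk 0.0008411394998171229
cass [680.8  51.6] [72.  45.4] 0.1 box [[645.0, 74.0], [645.0, 29.0], [717.0, 29.0], [717.0, 74.0]]
lug [520.2  78. ] [16.3 52.1] 85.3 box [[494.0, 72.0], [546.0, 68.0], [547.0, 84.0], [495.0, 88.0]]
cover [636.   47.9] [196.4 239.5] 85.0 box [[508.0, -39.0], [747.0, -60.0], [764.0, 135.0], [525.0, 156.0]]
easel hi 63 [ 0.36486115 -0.02402989  0.03504002] [0.53252714 0.34739272 0.96932773]
slope [-0.19408317 -2.54182123  0.97448766] 68.58107341277898 updir -94.36640102628982
foot [504.9 332.6] [85.2 30.6] 1.7 box [[462.0, 347.0], [463.0, 316.0], [548.0, 319.0], [547.0, 349.0]]
deck [521.7 320. ] [28.1 10.9] 10.4 box [[507.0, 323.0], [509.0, 312.0], [536.0, 317.0], [534.0, 328.0]]
```

View pics/crop.png

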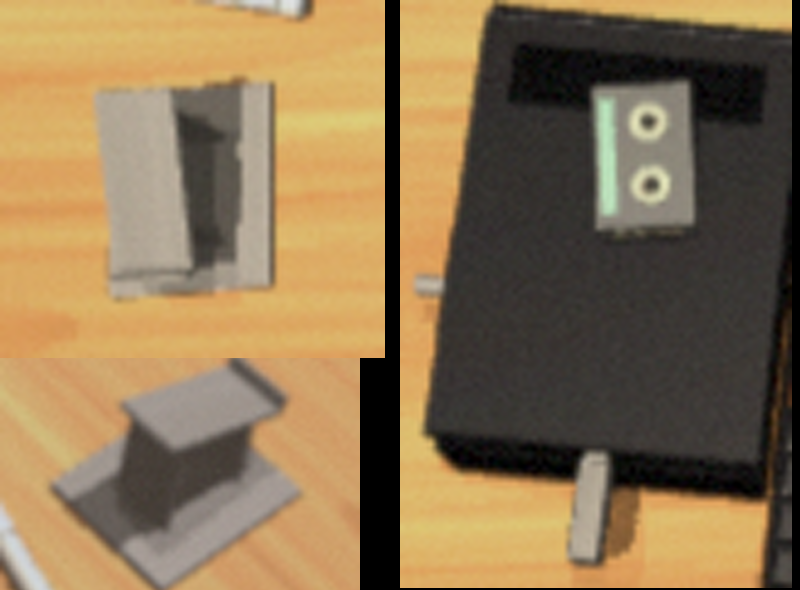

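The crops confirm it: the cassette on the cover is grey with cream hubs and a pale stripe, face up. The easel's lip is at its end nearer the robot, so upslope is about world +x. The lug points toward the robot, and the printer yaw is about -5°. Next I'll refine with wrist views over the easel and the printer.

```bash
cat >> h.py <<'E'
def wsnap(save=None):
    p=np.array(robot.read_ee_pos()); q=R.from_quat(robot.read_tool_rot()).as_matrix()
    s=robot.snapshot('wrist'); T=np.array(s['T_tool_cam'])
    s['xyz']=q@T[:3,3]+p; s['orientation']=R.from_matrix(q@T[:3,:3]).as_quat()
    if save: cv2.imwrite(f'pics/{save}.png',s['image'][:,:,::-1])
    return s
def down(yaw=0,tilt=0):
    "tool down, y axis along world y turned by yaw; tilt>0 leans the tool body to local -x"
    return R.from_euler('z',yaw)*R.from_euler('y',-tilt)*R.from_quat(Q0)
Q0=[0,1,0,0]
E
python3 - <<'E'
from h import *
import pickle
print(R.from_quat(robot.read_tool_rot()).as_matrix().round(2).tolist())
for q in([1,0,0,0],[0,1,0,0]):
    print(q,robot.inverse_kinematics([.45,.3,.30],q),robot.inverse_kinematics([.58,.06,.35],q))
j=[np.array(robot.inverse_kinematics([.45,.3,.30],q)) for q in([1,0,0,0],[0,1,0,0])]
j6=[abs(a[5]) for a in j]; k=int(np.argmin(j6)); q=[[1,0,0,0],[0,1,0,0]][k]; print('use',q)
robot.move_to([.42,.33,.27],q); a=wsnap('w_easel')
robot.move_to([.56,.06,.36],q); b=wsnap('w_print')
print(a['xyz'],b['xyz'],robot.read_clock(),robot.read_width())
pickle.dump((a,b),open('s1.pkl','wb'))
cv2.imwrite('pics/w1.png',np.hstack([cv2.resize(x['image'],(400,300)) for x in(a,b)])[:,:,::-1])
E
```

```text
[[0.89, 0.45, -0.0], [0.45, -0.89, 0.0], [0.0, -0.0, -1.0]]
[1, 0, 0, 0] [ 4.50372669e-01 -1.80871662e-01  1.72261755e+00 -4.44089210e-16
  1.59984677e+00  2.02116900e+00] [-2.45163017e-02 -8.95066270e-02  1.55845298e+00 -4.44089210e-16
  1.67264630e+00  1.54628003e+00]
[0, 1, 0, 0] [ 4.50372669e-01 -1.80871662e-01  1.72261755e+00 -4.44089210e-16
  1.59984677e+00 -1.12042366e+00] [-2.45163017e-02 -8.95066270e-02  1.55845298e+00 -4.44089210e-16
  1.67264630e+00 -1.59531263e+00]
use [0, 1, 0, 0]
[0.34593339 0.3296329  0.41284385] [0.48529869 0.06066901 0.50240102] 4.5583 0.08524715062111757
```

View pics/w1.png

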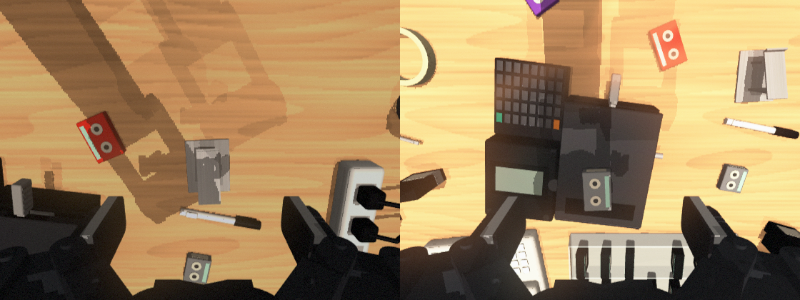

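Left (easel view): easel at about (207,170), lip on the upper (robot) side. Right (printer view): cassette at about (197,190) and lug at about (214,90) within that half. Now measuring them with masks plus depth.

```bash
python3 - <<'E'
from h import *
import pickle
a,b=pickle.load(open('s1.pkl','rb'))
def rect(s,m,z,n):
    m=m.astype(np.uint8); c=max(cv2.findContours(m,0,1)[0],key=cv2.contourArea)[:,0]
    r=cv2.minAreaRect((plane(s,c,z)[:,:2]*1000).astype(np.float32)); print(n,np.round(r[0],1),np.round(r[1],1),round(r[2],1)); return r
def win(P,x0,x1,y0,y1): return (P[...,0]>x0)&(P[...,0]<x1)&(P[...,1]>y0)&(P[...,1]<y1)
Pa,Pb=cloud(a),cloud(b); ga=a['image'].mean(2); gb=b['image'].astype(int); va=a['depth']>0; vb=b['depth']>0
m=va&win(Pa,.42,.58,.26,.40)
d=m&(Pa[...,2]>.038)&(Pa[...,2]<.08)
q=Pa[d]; print('deck pts',len(q),q.min(0),q.max(0))
for _ in range(4):
    k=np.linalg.lstsq(np.c_[q[:,:2],np.ones(len(q))],q[:,2],rcond=None)[0]; r=abs(np.c_[q[:,:2],np.ones(len(q))]@k-q[:,2]); q=q[r<max(.0025,2*r.std())]
print('plane',k,np.degrees(np.arctan(np.hypot(*k[:2]))),'up',np.degrees(np.arctan2(k[1],k[0])),len(q), 'rms',r.std())
r=cv2.minAreaRect((q[:,:2]*1000).astype(np.float32)); print('deck rect3d',r,'z at c',np.r_[np.array(r[0])/1000,1]@k)
f=m&(abs(Pa[...,2])<.02)&((a['image'].max(2).astype(int)-a['image'].min(2))<30)
rect(a,f|d,.0,'foot-ish')
qf=Pa[f]; print('foot pts',cv2.minAreaRect((qf[:,:2]*1000).astype(np.float32)))
# printer view
m=vb&win(Pb,.62,.74,.0,.10)&(abs(Pb[...,2]-.105)<.006)
for n,mm in(('cass depth',m),('cass colour',win(Pb,.62,.74,.0,.10)&(gb.mean(2)>75))):
    rr=rect(b,cv2.morphologyEx(mm.astype(np.uint8),2,np.ones((3,3))),.105,n)
print('cass z',np.median(Pb[m][:,2]),'cover z',np.median(Pb[vb&win(Pb,.58,.63,.0,.10)][:,2]))
m=vb&win(Pb,.46,.548,.03,.12)&(Pb[...,2]>.06); rr=rect(b,m,.088,'lug'); print('lug z',np.median(Pb[m][:,2]))
m=vb&(abs(Pb[...,2]-.088)<.004)&win(Pb,.545,.8,-.05,.2);rect(b,m,.088,'cover')
c=Pb[vb&(abs(Pb[...,2]-.088)<.004)&win(Pb,.53,.66,-.05,.2)]
cv2.imwrite('pics/ez.png',np.hstack([cv2.resize(a['image'][180:290,240:340],(400,440),interpolation=2)[:,:],cv2.resize(d[180:290,240:340].astype(np.uint8)*255,(400,440))[...,None].repeat(3,2)])[:,:,::-1])
E
```

```text
deck pts 2429 [0.45664092 0.31918748 0.04408845] [0.53549878 0.35374159 0.0729942 ]
plane [ 0.36275407  0.01599209 -0.12808067] 19.956284008108977 up 2.5242618600509323 2306 rms 0.0004858762615145159
deck rect3d ((498.7303466796875, 336.90362548828125), (72.59105682373047, 31.96790313720703), 2.759934425354004) z at c 0.05822358640377728
foot-ish [516.7 337.6] [114.6  70.1] 2.7
foot pts ((518.4495239257812, 331.19683837890625), (120.95991516113281, 82.75383758544922), 1.8490413427352905)
cass depth [680.   51.1] [71.8 45.7] 2.1
cass colour [679.3  51. ] [74.1 44.9] 2.1
cass z 0.10526538024106563 cover z 0.08816154887629646
lug [892.2 269.9] [114.2 114.5] 66.4
lug z 0.4404796397445924
cover [647.7  63.5] [156.3 207.4] 82.8
```

View pics/ez.png

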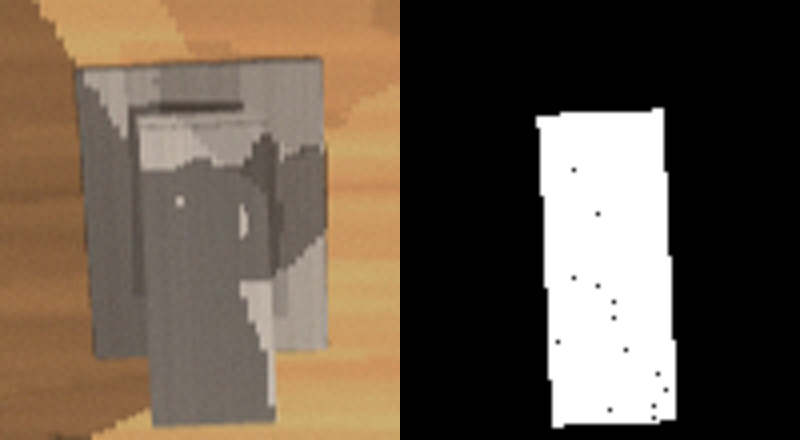

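```bash
cat >> h.py <<'E'
DECK=np.array([.4987,.337,.0582]); YD=np.radians(2.7); TD=np.radians(20)
RD=(R.from_euler('z',YD)*R.from_euler('y',-TD)).as_matrix()
def F(): return np.round(robot.read_contact_force(),1)
E
python3 - <<'E'
from h import *
import pickle
a,b=pickle.load(open('s1.pkl','rb')); P=cloud(b); z=P[...,2]
m=(b['depth']>0)&(P[...,0]>.46)&(P[...,0]<.537)&(P[...,1]>.03)&(P[...,1]<.13)&(z>.07)&(z<.11)
r=cv2.minAreaRect((P[m][:,:2]*1000).astype(np.float32)); print('lug',r,np.median(z[m]),m.sum(),P[m].min(0))
print('IK place',robot.inverse_kinematics(DECK,down(YD,TD).as_quat()))
q=down(np.radians(2.1)).as_quat()
robot.move_to([.680,.0511,.16],q); robot.set_gripper(.064,30)
f0=F(); robot.servo_line([.680,.0511,.0895],velocity=.08); print('down',F()-f0,robot.read_ee_pos())
robot.set_gripper(.03,35); print('grip',robot.read_width(),robot.read_finger_force(),F()-f0,robot.read_ee_pos())
robot.servo_line([.680,.0511,.17],velocity=.1); print('up',robot.read_width(),robot.read_finger_force(),F()-f0,robot.read_clock())
wsnap('w_held'); 
E
```

```text
lug ((517.08349609375, 78.4453125), (14.907889366149902, 41.57948684692383), 83.37179565429688) 0.08795087483269146 542 [0.4959765  0.06939464 0.07102665]
IK place [ 0.54711701  0.01025892  1.99500667 -0.22211487  0.83953381 -0.94683665]
down [ 0.9 -0.8  0.3] [0.68059951 0.05108657 0.09036224]
grip 0.044749023022299016 37.02052116394043 [ 0.5 -0.9  2.6] [0.68079384 0.05109235 0.09078741]
up 0.04485052913089605 36.64520502090454 [ 0.  -0.8 -1.2] 8.125
```

View pics/w_held.png

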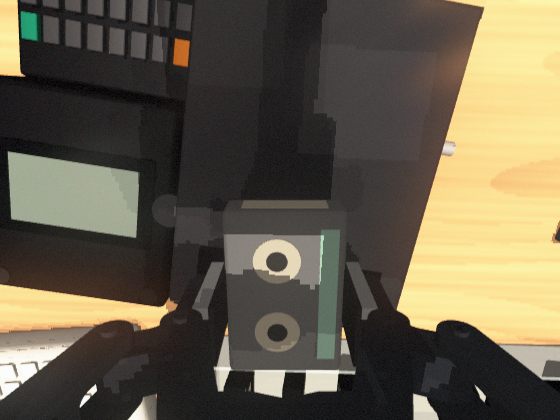

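The cassette is held square between the fingers (at about 280,285) with the label face up. On to placing it.

```bash
python3 - <<'E'
from h import *
q=down(YD,TD).as_quat(); h=.0028
T=lambda x,z: DECK+RD@np.array([x-.0007+.0014,0,h+z])  # TCP sits 0.7 mm ahead of the cassette's centre
T=lambda x,z: DECK+RD@np.array([x+.0007,0,h+z])
loc=lambda: (RD.T@(np.array(robot.read_ee_pos())-DECK)*1000).round(2)
robot.move_to(T(.003,.07),q); robot.sleep(.2); f0=F()
robot.servo_line(T(.002,.006),velocity=.08); print('near',loc(),RD.T@(F()-f0))
for z in np.arange(.004,-.0045,-.001):
    robot.servo_line(T(.002,z),velocity=.02); f=RD.T@(F()-f0); print('z',z.round(4),loc(),f.round(1))
    if f[2]>4: break
for x in np.arange(.001,-.0085,-.001):
    robot.servo_line(T(x,z),velocity=.02); f=RD.T@(F()-f0); print('x',x.round(4),loc(),f.round(1))
    if f[0]>5: break
print(robot.read_width(),robot.read_clock())
E
```

```text
near [3.2  0.26 9.19] [-1.09426217 -0.95649407 -0.24022781]
z 0.004 [2.97 0.13 7.13] [-0.8  0.4 -0.7]
z 0.003 [ 2.68 -0.    5.82] [-1.5 -0.2 -0.5]
z 0.002 [ 2.6  -0.03  4.71] [-1.  -1.1 -0.3]
z 0.001 [ 2.61 -0.05  3.69] [-1.3 -0.8 -0.4]
z 0.0 [2.84 0.04 2.84] [-0.5  0.3  0.2]
z -0.001 [2.87 0.07 2.8 ] [-4.1 -3.1  9.4]
x 0.001 [2.73 0.15 2.79] [-2.3 -1.5  7.2]
x 0.0 [2.25 0.36 2.81] [ 0.8 -1.8  6. ]
x -0.001 [1.41 0.53 2.81] [ 2.  -1.1  5.1]
x -0.002 [0.41 0.64 2.82] [ 1.7 -0.7  4.7]
x -0.003 [-0.63  0.66  2.82] [ 2.2 -0.5  5.2]
x -0.004 [-1.62  0.7   2.84] [1.6 0.  5.3]
x -0.005 [-2.66  0.69  2.8 ] [ 1.3 -0.8  6.4]
x -0.006 [-3.61  0.73  2.83] [ 1.6 -0.2  5.5]
x -0.007 [-4.05  0.75  2.83] [ 6.2 -0.3  3.2]
0.04500930845274135 14.4083
```

```bash
python3 - <<'E'
from h import *
q=down(YD,TD).as_quat()
p=np.array(robot.read_ee_pos())
robot.set_gripper(.066); robot.sleep(.2)
robot.servo_line(p+RD@np.array([0,0,.07]),velocity=.1)
robot.move_to([.40,.27,.27],[0,1,0,0]); s=wsnap(); print(robot.read_clock(),robot.read_width())
P=cloud(s); m=(s['depth']>0)&(P[...,0]>.44)&(P[...,0]<.56)&(P[...,1]>.29)&(P[...,1]<.40)&(P[...,2]>.035)&(P[...,2]<.11)
L=(P-DECK)@RD; t=m&(abs(L[...,2]-.017)<.005)
print(np.median(L[t][:,2]),cv2.minAreaRect((L[t][:,:2]*1000).astype(np.float32)))
k=np.linalg.lstsq(np.c_[P[t][:,:2],np.ones(t.sum())],P[t][:,2],rcond=None)[0]; print('pitch',np.degrees(np.arctan(np.hypot(*k[:2]))))
v,u=np.where(t); cv2.imwrite('pics/placed.png',cv2.resize(s['image'][max(v.min()-60,0):v.max()+60,max(u.min()-80,0):u.max()+80],(560,420))[:,:,::-1])
# IK check for the lift
yaw=np.radians(-6.9); ax=np.array([np.cos(yaw),np.sin(yaw),0])
for t in(0,20,40): print(t,robot.inverse_kinematics([.56,.09,.20],down(yaw,-np.radians(t)).as_quat()))
E
```

```text
16.5833 0.06611245426513129
0.01710302329772678 ((-2.930866241455078, 1.0597000122070312), (46.28741455078125, 70.45748901367188), 89.98361206054688)
pitch 20.17308797738231
0 [ 2.81543129e-02 -6.33144064e-02  1.78118710e+00 -4.44089210e-16
  1.42371996e+00 -1.42221430e+00]
20 [ 0.00658708  0.16484886  1.57333373  0.04404197  1.74971451 -1.44352369]
40 [-0.00783609  0.38604521  1.39158347  0.08180244  2.05758355 -1.4460624 ]
```

View pics/placed.png

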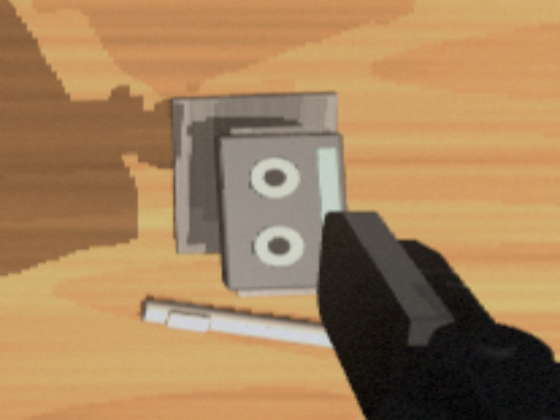

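The cassette lies flat on the deck at 20° pitch, label up, against the lip: centre x = -2.9 mm, y ≈ 1 mm in the rest frame. Next, grip the lug and pull the latch.

```bash
cat >> h.py <<'E'
YP=np.radians(-7.0); RP=R.from_euler('z',YP).as_matrix()
G0=np.array([.5150,.0788,.076])
def lugpose(th,s,dz=0):
    "TCP pose for cover angle th and latch travel s"
    g=RP@(np.array([.236,0,.004])+R.from_euler('y',th).as_matrix()@np.array([-.236,s,-.004+dz]))+G0
    q=R.from_euler('z',YP)*R.from_euler('y',th)*R.from_quat(Q0)
    return g+.019*q.as_matrix()[:,2],q.as_quat()
E
python3 - <<'E'
from h import *
p,q=lugpose(0,0,.09); robot.move_to(p,q); robot.set_gripper(.045,60); robot.sleep(.2); f0=F()
robot.servo_line(lugpose(0,0)[0],velocity=.1); print('at lug',F()-f0)
robot.set_gripper(.0,60); print('grip',robot.read_width(),robot.read_finger_force(),RP.T@(F()-f0),RP.T@(np.array(robot.read_ee_pos())-lugpose(0,0)[0])*1000)
for s in(.004,.008,.011,.013,.014,.015,.016,.017):
    robot.servo_line(lugpose(0,s)[0],velocity=.03)
    f=RP.T@(F()-f0); print(s,f.round(1),(RP.T@(np.array(robot.read_ee_pos())-lugpose(0,0)[0])*1000).round(2),round(robot.read_width(),4))
    if f[1]<-14: break
print(robot.read_clock())
E
```

```text
at lug [0.6 0.6 0.2]
grip 0.013119068038035748 60.44691324234009 [-0.20026837 -0.83059772  4.2       ] [ 0.53171434 -0.26034869  0.8525646 ]
0.004 [-1.7 -4.9  5.9] [0.57 3.38 0.86] 0.0128
0.008 [-1.1 -6.4  6.2] [0.57 7.09 0.84] 0.013
0.011 [-1.  -6.8  5.4] [0.58 9.87 0.83] 0.0131
0.013 [-1.  -6.6  5.3] [ 0.59 11.7   0.82] 0.0133
0.014 [-1.3 -7.7  6.4] [ 0.58 12.59  0.83] 0.013
0.015 [-2.1 -7.1  6.2] [ 0.6  13.53  0.85] 0.0133
0.016 [ -1.8 -10.4   6.5] [ 0.59 13.86  0.84] 0.0132
0.017 [ -2.  -13.9   8. ] [ 0.59 13.92  0.8 ] 0.0131
21.625
```

The stop is reached at 13.9 mm. Now lifting along the arc.

```bash
python3 - <<'E'
from h import *
from math import atan2
f0=F()
s=.0165
for th in np.arange(.05,.701,.05):
    p,q=lugpose(th,s); robot.servo_line(p,q,velocity=.06)
    f=RP.T@F(); print(th.round(2),f,(np.array(RP.T@(np.array(robot.read_ee_pos())-p))*1000).round(1),round(robot.read_width(),4))
    if np.linalg.norm(f)>45: print('STOP'); break
print(robot.read_clock()); S=snap('scene','lift'); wsnap('liftw')
P=cloud(S); import pickle; pickle.dump(S,open('s2.pkl','wb'))
E
```

```text
0.05 [  2.36966973 -11.09390217  -1.6       ] [ 0.6 -2.6 -0.4] 0.0133
0.1 [  2.05971895 -11.03120836  -1.9       ] [ 0.5 -2.7 -0.5] 0.0129
0.15 [ 1.93960875 -9.23243835 -1.4       ] [ 0.5 -2.6 -0.5] 0.0132
0.2 [  1.26744117 -10.32247998  -0.8       ] [ 0.4 -2.7 -0.5] 0.0133
0.25 [  0.3254019  -10.03514393  -0.4       ] [ 0.4 -2.7 -0.6] 0.013
0.3 [-0.29449966 -9.9097563   0.1       ] [ 0.3 -2.7 -0.6] 0.0137
0.35 [ -0.71765113 -10.56621866  -1.1       ] [ 0.2 -2.7 -0.5] 0.0129
0.4 [ -1.89651958 -10.81171649   0.        ] [ 0.2 -2.7 -0.5] 0.0132
0.45 [ -2.05846801 -11.13385421   0.7       ] [ 0.1 -2.7 -0.4] 0.013
0.5 [ -0.74378414 -11.17393329   1.        ] [ 0.1 -2.7 -0.4] 0.0132
0.55 [ -1.89651958 -10.81171649   2.        ] [ 0.1 -2.7 -0.2] 0.0131
0.6 [ -3.59779411 -11.72586362   1.2       ] [ 0.1 -2.7 -0.1] 0.0133
0.65 [ -2.99183863 -12.55822048   2.1       ] [ 0.1 -2.7  0.1] 0.0128
0.7 [ -2.96746476 -12.75672971   3.        ] [ 0.1 -2.7  0.2] 0.0133
26.525
```

View pics/lift.png

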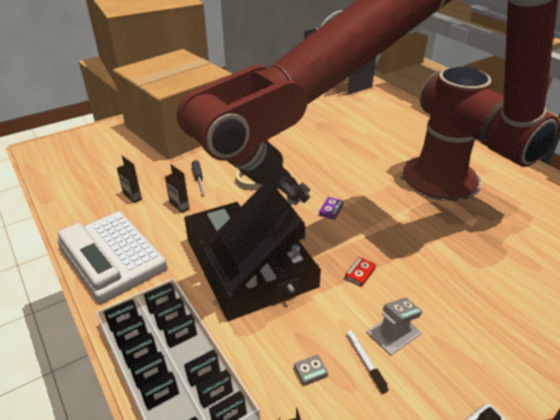

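The cover stands open with the gripper on the lug (about 290,190), and the cassette is on the easel at (403,310). I'll check the cover's angle and then hand in.

```bash
python3 - <<'E'
from h import *
import pickle
S=pickle.load(open('s2.pkl','rb')); P=cloud(S)[225:262,232:268].reshape(-1,3); q=P@RP
q=q[S['depth'][225:262,232:268].ravel()>0]
for _ in range(4):
    A=np.c_[q[:,:2],np.ones(len(q))]; k=np.linalg.lstsq(A,q[:,2],rcond=None)[0]; r=abs(A@k-q[:,2]); q=q[r<max(.003,2*r.std())]
th=np.arctan(-k[0]); print(len(q),k,'angle',th,np.degrees(th))
f=RP.T@F(); print(f,robot.read_width(),robot.read_finger_force())
if len(q)>300 and .62<th<.78: robot.sleep(.5); print(robot.close_job(), robot.read_clock())
E
```

```text
1225 [-0.824989    0.00716767  0.69713102] angle 0.689793500494955 39.52225631391619
[ -2.59306103 -11.70324889   2.9       ] 0.013055415230560873 59.794726967811584
the job is handed in; nothing more can be done
the job is handed in; nothing more can be done
```

Job handed in: the cassette lies label up on the easel against the lip, and the arm is holding the latch fully pulled with the cover open at a measured 39.5°; the clock read 26.5 s just before hand-in.

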